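# Dial the ball canister fully open and tip it out into the bin

## Task

Empty the tilting canister of steel balls into the bin beside it: first, with the canister upright, push the tab of the dial on its lid round until the largest opening is lined up with the mouth, then push the lever over and keep the canister tipped, rocking it if need be, until all five balls are in the bin. Let the canister swing back upright with the dial still at the largest opening, the bin left standing, and the tub, glue bottle and screwdriver left alone.

Things in the scene. Friction and masses are not known exactly. Their poses are not given: they have to be found in the camera images.
- stand: Fixed grey stand, base 150 x 90 mm, holding the tilting canister between two cheeks 171 mm high. Origin on the bench below the canister's centre line. +y points to the bin (the way the canister tips); x runs along the level tilt axis, which crosses the centre line 155 mm up; the lever is on its -x side.
- canister (a joint): Tilt of the canister, rad: 0 upright (on its stop), 2.1 fully tipped, mouth down over the bin. The five balls inside run out beyond about 1.6, if the dial lets them. A spring holds it upright (0.15 N m; 0.36 N m fully tipped, so 2 to 5 N at the lever bar) and swings it back in about 2 s when let go.
- mouth (a point): Middle of the mouth in the canister's lid, just under the dial: a 66 deg sector on the bin side. The canister is a clear tube of 84 mm outer diameter; it reaches 46 mm below the tilt axis and, with its dial, 82 mm above it.
- lever_bar (a point): Middle of the free part of the black lever bar, a level round bar of 12 mm diameter along the stand's x, free about 20 mm each side of here, on a crank of 85 mm radius about the tilt axis. Upright it leans 30 deg away from the bin: 90 mm to the stand's -x, 42 mm to -y, 229 mm high; fully tipped it has come over the top to 85 mm to +y, 155 mm high.
- dial (a joint): Angle of the flat grey dial on the lid, rad, counter-clockwise seen from above, -1.5 to 1.5; stiff (0.025 N m), stays where left. 0: largest opening (66 deg sector, 28 mm) exactly over the mouth, and the tab in line with the raised index mark on the rim, on the side away from the bin. About +1.2: smallest opening (6 mm); -1.2: middle (10 mm). The balls pass only the largest.
- dial_tab (a point): Middle of the dial's upright black tab, 28 mm from the centre line: a fin 8 mm thick, 24 mm long radially, its top 22 mm above the dial's upper face (that face is 237 mm above the bench, this point 247 mm, canister upright). It points radially outwards: along the stand's -y at dial angle 0, turned towards its +x at positive angles.
- bin: Empty loose moulded picking bin, 166 x 134 mm, 118 mm high, walls 2 mm. Origin at the centre of its underside. Its -x is the low front (55 mm high), which faces the stand; its back (+x) and most of its sides are 115 mm or higher.
- ball_1_center (a point): Centre of one of the five equal steel balls, 14 mm diameter, 12 g, in the canister at the start.
- ball_2_center (a point): Centre of one of the five equal steel balls, 14 mm diameter, 12 g, in the canister at the start.
- ball_3_center (a point): Centre of one of the five equal steel balls, 14 mm diameter, 12 g, in the canister at the start.
- ball_4_center (a point): Centre of one of the five equal steel balls, 14 mm diameter, 12 g, in the canister at the start.
- ball_5_center (a point): Centre of one of the five equal steel balls, 14 mm diameter, 12 g, in the canister at the start.
- tub: Small white lidded tub, 64 mm diameter, 66 mm high, a bystander. Origin at the centre of its underside.
- glue: Small white adhesive bottle, 25 mm diameter, 80 mm high, a bystander. Origin at the centre of its underside.
- screwdriver: Screwdriver with a red handle, 200 mm long, 26 mm thick, lying along its x, a bystander. Origin at the centre of its underside.

How it is judged:
On the way, in this order (a step that is already met when the one before it is completed fails the run):
1. the dial is at its largest opening (within 0.2 rad) while the canister stands upright and all balls are inside (value of joint dial between -0.2 and 0.2 rad and value of joint canister below 0.2 rad and height (world z) of each of ball_1_center, ball_2_center, ball_3_center, ball_4_center, ball_5_center above 0.1 m), for 0.2 s.
2. the canister is tipped over, with the dial still at its largest opening (value of joint dial between -0.2 and 0.2 rad and value of joint canister above 1.6 rad), for 0.2 s.
At the end, for the whole second after the job is handed in: All five balls lie inside the bin (below 60 mm over its underside), the bin stands upright on the bench (within 0.1 rad), the canister is back upright (within 0.12 rad) and the dial is at its largest opening (within 0.2 rad) (x of ball_1_center in the frame of bin between -0.08 and 0.08 m and y of ball_1_center in the frame of bin between -0.065 and 0.065 m and z of ball_1_center in the frame of bin between 0 and 0.06 m and x of ball_2_center in the frame of bin between -0.08 and 0.08 m and y of ball_2_center in the frame of bin between -0.065 and 0.065 m and z of ball_2_center in the frame of bin between 0 and 0.06 m and x of ball_3_center in the frame of bin between -0.08 and 0.08 m and y of ball_3_center in the frame of bin between -0.065 and 0.065 m and z of ball_3_center in the frame of bin between 0 and 0.06 m and x of ball_4_center in the frame of bin between -0.08 and 0.08 m and y of ball_4_center in the frame of bin between -0.065 and 0.065 m and z of ball_4_center in the frame of bin between 0 and 0.06 m and x of ball_5_center in the frame of bin between -0.08 and 0.08 m and y of ball_5_center in the frame of bin between -0.065 and 0.065 m and z of ball_5_center in the frame of bin between 0 and 0.06 m and value of joint dial between -0.2 and 0.2 rad and value of joint canister below 0.12 rad and angle between bin's own z axis and vertical below 0.1 rad and height (world z) of bin below 0.01 m); the robot touches nothing.
It fails at once if the tub is moved by more than 40 mm (distance of tub from where it was at the start of the episode above 0.04 m).
It fails at once if the glue bottle is moved by more than 40 mm (distance of glue from where it was at the start of the episode above 0.04 m).
It fails at once if the screwdriver is moved by more than 40 mm (distance of screwdriver from where it was at the start of the episode above 0.04 m).
It also fails if it takes over 61 s, if anything falls off the work surface, if the arm or the gripper's body presses on something with over 40 N, if the wrist force passes 120 N, or if a joint passes its speed limit or range.

## Robot

A 7-joint arm with a two-finger parallel gripper is mounted at the origin on a cart in front of the work surface, level with it; the furniture and walls round the work are solid. World frame = base frame: x ahead of the robot, y to its left, z up, the work surface at z = 0. Lengths are in m, angles in rad, forces in N, time in s.
With the tool pointing down it reaches from about 0.425 to 0.925 m from the base axis. Payload 6.8 kg.
Tool frame: the origin (TCP) lies at the very end of the fingers, on their centre line; the grasp point (between the pads) lies 19 mm behind it; z points along the fingers, y is the line along which they close (so a half turn about z gives the same grasp; the last joint's range is limited). The gripper opens to 85 mm and grips with 20 to 120 N. Pads are 22 mm wide; open, the fingers measure 114 mm over their backs; the gripper's body (76 mm by 85 mm) begins 54 mm behind the grasp point. The pads swing forward as they close: fully open they stand 13 mm farther back than shut.
Start: joints at [1.069, 0.477, 0.022, 1.555, -0.011, 1.109, -0.083], TCP at [0.259, -0.623, 0.231] pointing down, gripper open.
Joint ranges: [-2.96, 2.96], [-0.34, 2.1], [-1.41, 1.46], [0.24, 2.44], [-1.37, 4.51], [0.17, 1.92], [-2.96, 2.96]. Speed limits (rad/s): [2.39, 2.39, 3.14, 3.14, 3.14, 3.14, 3.14].

## Interface

Orientations are given as a unit quaternion [w, x, y, z].
In Python, from station import bot gives the robot as it stands.
- The arm moves only by the tool apply_moves, never from a script. Its argument "deltas" is a list of rows, each a list of 3 entries, a list of its own where there are three numbers: the closure, from 0 (fully open) to 1 (shut), then the shift along the tool's x, y, z in units of 0.2 m (1.0 is 0.2 m), then the turn about the tool's z in units of 2 pi rad (1.0 is 2 pi rad). A call has 1 to 12 rows; each row is the pose to reach, as a shift and turn from the pose commanded when the call began, along the tool's axes at that moment, turning the shorter way round; what a row does not reach only later rows make up. A row lasts 1/10 s, in which the tool goes at most 50 mm and 8.59 degrees, less where a joint would pass 70% of its speed; a pose out of reach is approached as far as the arm can. A call with a number of a shift or a turn outside -1 to 1 is refused whole. A call with a gripper value outside its range is refused whole. The fingers move at their own pace and stop on an object; "squeeze" is the grip in N (left out, the last holds). Time passes only in rows, so rows that repeat a pose let the fingers close. It gives the time, the measured TCP pose, the force, the opening and the grip force at its end, in the units of the state.
- bot.get_obs(): the state, without advancing time (a new reading comes with each control period).
- bot.read_camera(name): name is "scene" or "top" or "wrist"; returns a dict with "color" (384x512x3 uint8, red, green, blue), "intrinsics" (3x3 intrinsics, pixels), "pose" (4x4, takes a point from camera to world coordinates); the wrist camera has in their place "hand_eye" (4x4, takes a point from camera to tool coordinates, whose origin is the TCP and whose axes are the flange's). Camera axes: x right, y down, z forward; pixel columns grow to the right and rows downward; lengths in m; the calibration is good to about 2 mm. A picture is of the moment at which its call begins: read the wrist's pose just before it. There is no depth.
- bot.hand_in(): hands the job in; it is judged then, once.
Trained networks look in a picture, given as the dict that the camera call returned (one of the last four; its "shot" number tells which), for a name from the list of things; names that differ only in an ending like _2 or _b are one class to them, and where a whole thing is asked for, a point or a joint stands for the part that bears it (a point fixed in the world has none). Each returns a list of dicts, best first, with "confidence" (0 to 1); they miss things now and then, are a little off and sometimes report something else, mostly with a low value. They report only what shows in the picture. A call takes as long as a camera call.
- bot.look_for(picture, target): "point" ([x, y, z] in m, in world coordinates, good to about 4 mm: the middle of the surface that is visible of it).
The state is a dict: "t": time; "q": joint angles; "joint_vel": joint speeds; "joint_torque": joint torques, N m; "eef_pos": TCP position; "tool_rot": TCP orientation; "contact_force": force on the tool from outside, world axes, zero at the start; "torque": the same for the moment, N m; "gripper_width": opening from 0.0 (shut) to 1.0 (fully open); "grasp_force": force on a finger pad.
Only numpy, scipy, OpenCV 4.12 (cv2) and the standard library are available. Lean on these libraries where they do the work, as an engineer would, in place of code of your own. Each camera call takes 0.05 s, during which the arm holds its last target. There are 200 camera calls.

## Working session

There is one attempt and no reset: what is moved stays moved. The work goes in short steps, Python scripts to look and compute and a tool call to move; the robot and the scene stay as the last step left them, time stands still between calls to the robot, and variables do not carry over. Pictures are saved under pics/ and viewed, at most 10 in all, crops included, and the job is handed in when it is done.

Besides the shell and the picture viewer there is one more tool, called after "Request:" as a command line: name --argument value ..., lists and objects as JSON in quotes. apply_moves: Moves the arm, as the interface text tells. Its arguments: {"type":"object","properties":{"deltas":{"type":"array","items":{"type":"array"}},"squeeze":{"type":"number"}},"required":["deltas"]}

```bash
mkdir -p pics; python3 - <<'E'
from station import bot
import cv2,numpy as np
o=bot.get_obs();print(o['t'],o['eef_pos'],o['tool_rot'])
ims=[]
for c in ['scene','top']:
    p=bot.read_camera(c);ims.append(p['color'])
    print(c,np.round(p['intrinsics'],1).tolist(),np.round(p['pose'],3).tolist())
    for n in ['stand','canister','mouth','lever_bar','dial','dial_tab','bin','tub','glue','screwdriver','ball_1_center']:
        print(n,[(np.round(d['point'],3).tolist(),round(d['confidence'],2)) for d in bot.look_for(p,n)[:2]])
    cv2.imwrite(f'pics/{c}0.png',cv2.resize(p['color'][:,:,::-1],(800,600),interpolation=cv2.INTER_CUBIC))
E
```

```text
0.0 [ 0.25873215 -0.6228003   0.23033697] [-8.73018468e-04  9.80676723e-01  1.95633160e-01 -2.62100852e-04]
scene [[374.2, 0.0, 255.0], [0.0, 374.2, 187.1], [0.0, 0.0, 1.0]] [[-0.69, -0.432, 0.581, 0.009], [-0.724, 0.391, -0.568, 0.711], [0.018, -0.813, -0.582, 0.671], [0.0, 0.0, 0.0, 1.0]]
stand [([0.572, 0.113, 0.155], 0.71), ([0.607, 0.107, 0.236], 0.36)]
canister [([0.577, 0.125, 0.204], 0.64)]
mouth [([0.582, 0.126, 0.205], 0.61)]
lever_bar [([0.58, 0.125, 0.204], 0.55)]
dial [([0.608, 0.107, 0.237], 0.92)]
dial_tab [([0.606, 0.107, 0.24], 0.97)]
bin [([0.586, 0.249, 0.063], 0.76)]
tub [([0.403, 0.461, 0.066], 0.88)]
glue [([0.581, 0.459, 0.041], 0.66)]
screwdriver [([0.374, 0.044, 0.018], 0.54)]
ball_1_center []
top [[386.2, 0.0, 258.1], [0.0, 386.2, 186.3], [0.0, 0.0, 1.0]] [[0.009, -0.992, 0.123, 0.411], [-1.0, -0.008, 0.005, 0.22], [-0.004, -0.123, -0.992, 1.048], [0.0, 0.0, 0.0, 1.0]]
stand [([0.576, 0.105, 0.234], 0.63)]
canister [([0.594, 0.109, 0.236], 0.82)]
mouth [([0.586, 0.108, 0.237], 0.66)]
lever_bar [([0.59, 0.11, 0.234], 0.92)]
dial [([0.61, 0.107, 0.238], 0.87)]
dial_tab [([0.612, 0.103, 0.236], 0.55)]
bin [([0.629, 0.235, 0.006], 0.91)]
tub [([0.42, 0.45, 0.061], 0.67)]
glue [([0.588, 0.452, 0.051], 0.51)]
screwdriver [([0.377, 0.033, 0.024], 0.8), ([0.589, 0.11, 0.237], 0.19)]
ball_1_center []
```

View pics/top0.png

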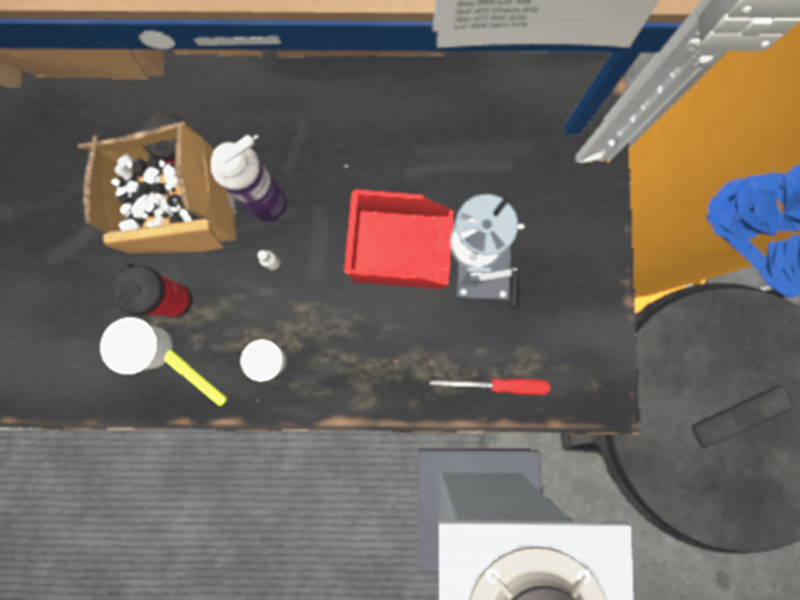

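View pics/scene0.png

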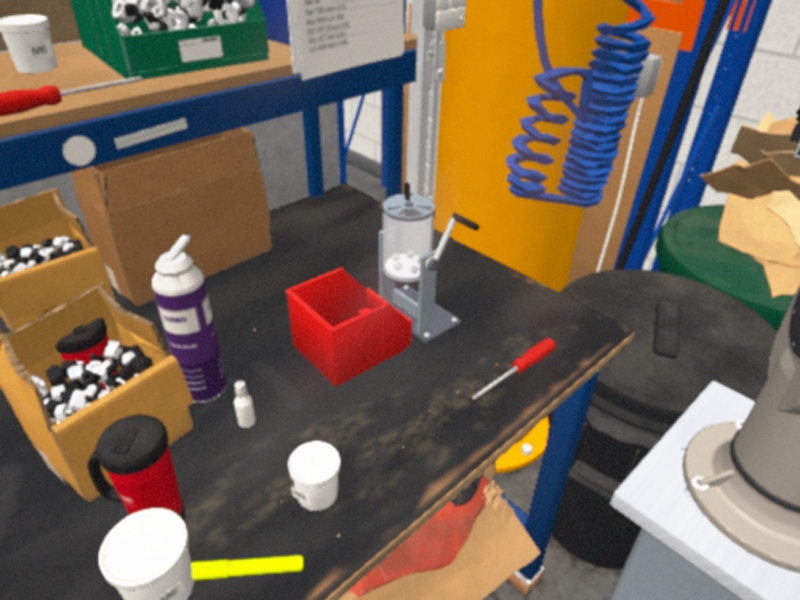

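The top view shows the dial centre at about (486,224), the tab at (501,206), so the dial is near +1, the index mark at (521,226) and the lever bar at (515,288), with the bin to its left. In the scene view the stand is upright, with a hose and a yellow board behind its right side, so I'll approach at small x.

Request:
apply_moves --deltas '[[0.3,[0.87,-0.99,-0.5],0],[0.3,[0.87,-0.99,-0.5],0],[0.3,[0.87,-0.99,-0.5],0],[0.3,[0.87,-0.99,-0.5],0],[0.3,[0.87,-0.99,-0.5],0],[0.3,[0.87,-0.99,-0.5],0],[0.3,[0.87,-0.99,-0.5],0]]'

```text
t: 1.9
eef_pos: [0.3468, -0.37, 0.3337]
tool_rot: [0.001, 0.98, 0.199, 0.002]
contact_force: [0.2, -0.9, -0.4]
gripper_width: 0.699
grasp_force: 0.0
```

```bash
cat > h.py <<'E'
from station import bot
import numpy as np, cv2
from scipy.spatial.transform import Rotation as R
def pose():
    o=bot.get_obs(); w,x,y,z=o['tool_rot']; r=R.from_quat([x,y,z,w]).as_matrix()
    return o,np.array(o['eef_pos']),r
def psi(r): return np.arctan2(r[1,0],r[0,0])
def go(p,ps=None):   # world target -> tool units
    o,e,r=pose(); d=r.T@(np.array(p)-e)/0.2
    t=0 if ps is None else -((ps-psi(r)+np.pi)%(2*np.pi)-np.pi)/(2*np.pi)
    print('->',p,np.round(d,3),'turn',round(t,4)); return d,t
def ray(K,T,uv):
    d=np.linalg.inv(K)@[uv[0],uv[1],1]; return T[:3,3],T[:3,:3]@d
def atz(K,T,uv,z):
    c,d=ray(K,T,uv); return c+d*(z-c[2])/d[2]
def show():
    o,e,r=pose(); print('t',round(o['t'],2),'tcp',np.round(e,4),'psi',round(np.degrees(psi(r)),1),'F',np.round(o['contact_force'],1),'w',round(o['gripper_width'],3),'g',o['grasp_force'],'q',np.round(o['q'],2), 'tilt',np.round(r[:,2],3))
E
python3 - <<'E'
from h import *
show(); go([0.42,-0.13,0.36]); go([0.52,0.04,0.36],np.radians(147))
p=bot.read_camera('top');K,T=p['intrinsics'],p['pose']
for n,uv,z in [('dial c',(486,224),.237),('index',(521,226),.237),('tab in',(497,213),.259),('tab out',(508,200),.259),('bar in',(517,268),.229),('bar out',(515,306),.229)]:
    print(n,np.round(atz(K,T,np.array(uv)/1.5625-0.18,z),4))
E
```

```text
t 1.9 tcp [ 0.3468 -0.37    0.3337] psi 23.0 F [ 0.2 -0.9 -0.4] w 0.699 g 0.0 q [ 0.78  0.11 -0.1   1.81  0.01  1.21 -0.49] tilt [ 0.004 -0.002 -1.   ]
-> [0.42, -0.13, 0.36] [ 0.806 -0.961 -0.132] turn 0
-> [0.52, 0.04, 0.36] [ 1.598 -1.549 -0.131] turn -0.3445
dial c [0.6052 0.1116 0.237 ]
index [0.6028 0.0636 0.237 ]
tab in [0.6151 0.0997 0.259 ]
tab out [0.633  0.0847 0.259 ]
bar in [0.5457 0.0684 0.229 ]
bar out [0.4932 0.0719 0.229 ]
```

Request:
apply_moves --deltas '[[0.3,[0.4,-0.48,-0.13],-0.02],[0.3,[0.8,-0.96,-0.13],-0.05],[0.3,[0.8,-0.96,-0.13],-0.07],[0.3,[0.8,-0.96,-0.13],-0.09],[0.3,[0.8,-0.96,-0.13],-0.11],[0.3,[0.8,-0.96,-0.13],-0.13],[0.3,[0.8,-0.96,-0.13],-0.15]]'

```text
t: 2.65
eef_pos: [0.4182, -0.1348, 0.357]
tool_rot: [-0.0, 0.783, 0.622, -0.0]
contact_force: [-0.3, -0.3, -0.5]
gripper_width: 0.703
grasp_force: 0.0
```

```bash
python3 - <<'E'
from h import *
show(); go([0.55,0.04,0.37],np.radians(140))
E
```

```text
t 2.65 tcp [ 0.4182 -0.1348  0.357 ] psi 77.0 F [-0.3 -0.3 -0.5] w 0.703 g 0.0 q [ 0.54 -0.01 -0.36  1.89 -0.    1.26 -0.05] tilt [-0. -0. -1.]
-> [0.55, 0.04, 0.37] [ 1.     0.445 -0.065] turn -0.1751
```

Request:
apply_moves --deltas '[[0.3,[0.5,0.22,-0.06],-0.02],[0.3,[1.0,0.44,-0.06],-0.05],[0.3,[1.0,0.44,-0.06],-0.07],[0.3,[1.0,0.44,-0.06],-0.1],[0.3,[1.0,0.44,-0.06],-0.12],[0.3,[1.0,0.44,-0.06],-0.14],[0.3,[1.0,0.44,-0.06],-0.16],[0.3,[1.0,0.44,-0.06],-0.175],[0.3,[1.0,0.44,-0.06],-0.175]]'

```text
t: 3.55
eef_pos: [0.5504, 0.0372, 0.3684]
tool_rot: [-0.001, 0.346, 0.938, -0.0]
contact_force: [0.6, 0.1, 0.7]
gripper_width: 0.7
grasp_force: 0.0
```

```bash
python3 - <<'E'
from h import *
show(); o,e,r=pose(); p=bot.read_camera('wrist')
A=np.eye(4);A[:3,:3]=r;A[:3,3]=e; T=A@p['hand_eye']
np.savez('w1.npz',K=p['intrinsics'],T=T); print(np.round(p['hand_eye'],3).tolist())
for n in ['dial','dial_tab','lever_bar','canister','stand','bin']:
    print(n,[(np.round(d['point'],4).tolist(),round(d['confidence'],2)) for d in bot.look_for(p,n)[:2]])
cv2.imwrite('pics/w1.png',cv2.resize(p['color'][:,:,::-1],(800,600),interpolation=cv2.INTER_CUBIC))
E
```

```text
t 3.55 tcp [0.5504 0.0372 0.3684] psi 139.5 F [0.6 0.1 0.7] w 0.7 g 0.0 q [ 0.34  0.23 -0.62  1.63  0.13  1.33  0.56] tilt [-0.001  0.    -1.   ]
[[0.001, -0.963, -0.27, 0.068], [1.0, 0.001, -0.002, -0.0], [0.002, -0.27, 0.963, -0.142], [0.0, 0.0, 0.0, 1.0]]
dial [([0.612, 0.106, 0.2393], 0.86)]
dial_tab [([0.6125, 0.1062, 0.2342], 0.7)]
lever_bar [([0.594, 0.1014, 0.239], 0.72)]
canister [([0.5915, 0.104, 0.24], 0.72)]
stand [([0.5878, 0.1005, 0.2308], 0.83)]
bin [([0.6198, 0.2715, 0.0305], 0.96)]
```

View pics/w1.png

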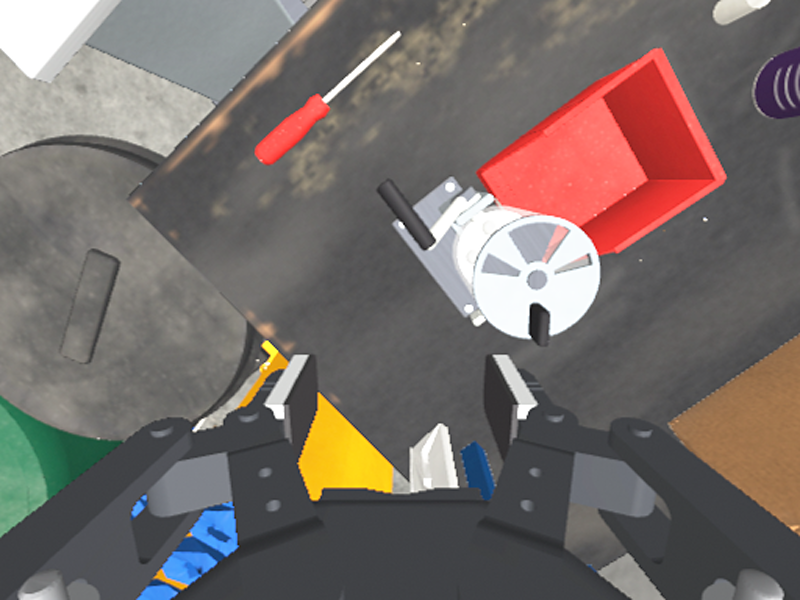

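The wrist view shows the dial hub at (537,279), the tab at about (540,325), the index nub at (477,318), the bar from (386,186) to (428,243), and the pads clear of all of it.

```bash
python3 - <<'E'
from h import *
f=np.load('w1.npz');K,T=f['K'],f['T']
P={}
for n,uv,z in [('c',(537,279),.237),('index',(477,318),.235),('tin',(539,310),.259),('tout',(543,341),.255),('bin_',(428,243),.229),('bout',(386,186),.229)]:
    P[n]=atz(K,T,np.array(uv)/1.5625-0.18,z); print(n,np.round(P[n],4))
c=P['c']; d=P['index']-c; print('th index',np.arctan2(d[0],-d[1])); d=P['bin_']-P['bout'];print('th bar',np.arctan2(d[1],d[0]))
m=(P['tin']+P['tout'])/2-c; print('tab mid',m,np.degrees(np.arctan2(m[1],m[0]))); m=P['tout']-c;print(np.degrees(np.arctan2(m[1],m[0])),np.hypot(*m[:2]))
E
```

```text
c [0.6054 0.1087 0.237 ]
index [0.6019 0.0614 0.235 ]
tin [0.6139 0.0958 0.259 ]
tout [0.6346 0.0858 0.255 ]
bin_ [0.5409 0.0683 0.229 ]
bout [0.4948 0.0711 0.229 ]
th index -0.07398895309722776
th bar -0.06079700099966193
tab mid [ 0.01885036 -0.0178854   0.02      ] -43.49531885443291
-38.09581816672807 0.037119166940923244
```

```bash
python3 - <<'E'
from h import *
go([.625,.091,.30],np.radians(137)); go([.625,.091,.243],np.radians(137))
E
```

```text
-> [0.625, 0.091, 0.3] [-0.116  0.442  0.346] turn 0.0069
-> [0.625, 0.091, 0.243] [-0.116  0.442  0.631] turn 0.0069
```

Request:
apply_moves --deltas '[[0.5,[-0.06,0.22,0.17],0.007],[0.5,[-0.116,0.442,0.3],0.007],[0.5,[-0.116,0.442,0.35],0.007],[0.5,[-0.116,0.442,0.45],0.007],[0.5,[-0.116,0.442,0.55],0.007],[0.5,[-0.116,0.442,0.63],0.007],[0.5,[-0.116,0.442,0.63],0.007],[0.7,[-0.116,0.442,0.63],0.007]]' --squeeze 20

```text
t: 4.7
eef_pos: [0.625, 0.0911, 0.2438]
tool_rot: [0.0, 0.366, 0.93, 0.0]
contact_force: [-0.3, 0.4, 0.7]
gripper_width: 0.341
grasp_force: 0.0
```

```bash
python3 - <<'E'
from h import *
show(); o,e,r=pose(); p=bot.read_camera('wrist')
cv2.imwrite('pics/w2.png',cv2.resize(p['color'][:,:,::-1],(800,600),interpolation=cv2.INTER_CUBIC)[150:550,200:700])
E
```

```text
t 4.7 tcp [0.625  0.0911 0.2438] psi 137.0 F [-0.3  0.4  0.7] w 0.341 g 0.0 q [ 0.19  0.46 -0.6   1.62  0.28  1.15  0.35] tilt [ 0. -0. -1.]
```

View pics/w2.png

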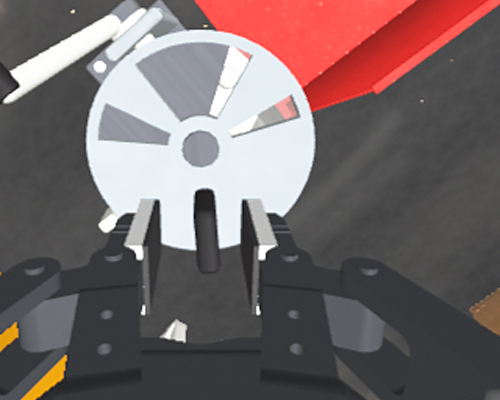

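The fin is centred between the pads, so I close and swing it round the hub.

Request:
apply_moves --deltas '[[1,[0,0,0],0],[1,[0,0,0],0],[1,[0,0,0],0],[1,[0.001,-0.018,0],0.02],[1,[0.0045,-0.035,0],0.04],[1,[0.01,-0.052,0],0.06],[1,[0.0175,-0.068,0],0.08],[1,[0.027,-0.083,0],0.1],[1,[0.038,-0.096,0],0.121],[1,[0.051,-0.108,0],0.141],[1,[0.051,-0.108,0],0.141]]' --squeeze 20

```text
t: 5.85
eef_pos: [0.6037, 0.0824, 0.2446]
tool_rot: [0.001, 0.73, 0.683, 0.001]
contact_force: [1.2, -0.5, 5.3]
gripper_width: 0.083
grasp_force: 23.1
```

```bash
python3 - <<'E'
from h import *
show(); o,e,r=pose(); p=bot.read_camera('wrist')
A=np.eye(4);A[:3,:3]=r;A[:3,3]=e; T=A@p['hand_eye'];np.savez('w3.npz',K=p['intrinsics'],T=T)
cv2.imwrite('pics/w3.png',cv2.resize(p['color'][:,:,::-1],(800,600),interpolation=cv2.INTER_CUBIC)[150:550,200:700])
E
```

```text
t 5.85 tcp [0.6037 0.0824 0.2446] psi 86.2 F [ 1.2 -0.5  5.3] w 0.083 g 23.1121364235878 q [ 0.09  0.39 -0.42  1.68  0.18  1.1  -0.46] tilt [ 0.003 -0.    -1.   ]
```

View pics/w3.png

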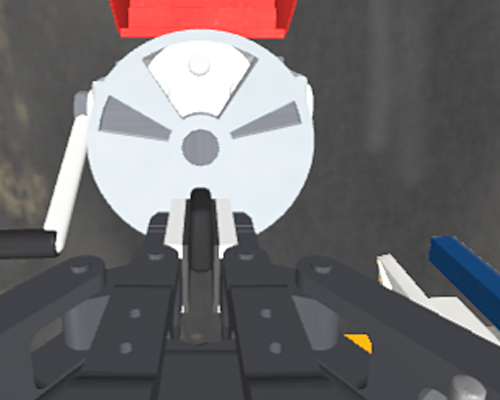

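Gripped, the dial's large sector is centred over the mouth and the tab lies in line towards −y. I release, lift and turn.

Request:
apply_moves --deltas '[[0.6,[0,0,0],0],[0.6,[0,0,0],0],[0.6,[0,0,-0.1],0],[0.6,[0,0,-0.3],0],[0.6,[0,0,-0.4],-0.02],[0.6,[-0.06,-0.23,-0.4],-0.045],[0.6,[-0.06,-0.46,-0.4],-0.07],[0.6,[-0.06,-0.46,-0.4],-0.09],[0.6,[-0.06,-0.46,-0.4],-0.115],[0.6,[-0.06,-0.46,-0.4],-0.14],[0.6,[-0.06,-0.46,-0.4],-0.16],[0.6,[-0.06,-0.46,-0.4],-0.18]]'

```text
t: 7.1
eef_pos: [0.5097, 0.0764, 0.3228]
tool_rot: [-0.001, 0.246, 0.969, -0.0]
contact_force: [-0.1, 0.9, 0.1]
gripper_width: 0.4
grasp_force: 0.0
```

```bash
python3 - <<'E'
from h import *
show(); go([.511,.072,.30],np.radians(176.3)); go([.511,.072,.212],np.radians(176.3))
E
```

```text
t 7.1 tcp [0.5097 0.0764 0.3228] psi 151.5 F [-0.1  0.9  0.1] w 0.4 g 0.0 q [ 0.27  0.18 -0.61  1.78  0.11  1.21  0.7 ] tilt [-0.001 -0.    -1.   ]
-> [0.511, 0.072, 0.3] [-0.017 -0.016  0.114] turn -0.0689
-> [0.511, 0.072, 0.212] [-0.017 -0.016  0.554] turn -0.0689
```

Request:
apply_moves --deltas '[[0.6,[-0.017,-0.016,0.05],-0.023],[0.6,[-0.017,-0.016,0.11],-0.046],[0.6,[-0.017,-0.016,0.11],-0.069],[0.6,[-0.017,-0.016,0.11],-0.069]]'

```text
t: 7.5
eef_pos: [0.511, 0.0719, 0.3005]
tool_rot: [-0.001, 0.034, 0.999, 0.0]
contact_force: [-0.6, 0.3, 0.8]
gripper_width: 0.402
grasp_force: 0.0
```

```bash
python3 - <<'E'
from h import *
show(); o,e,r=pose(); p=bot.read_camera('wrist')
A=np.eye(4);A[:3,:3]=r;A[:3,3]=e; T=A@p['hand_eye'];np.savez('w4.npz',K=p['intrinsics'],T=T)
cv2.imwrite('pics/w4.png',cv2.resize(p['color'][:,:,::-1],(800,600),interpolation=cv2.INTER_CUBIC))
E
```

```text
t 7.5 tcp [0.511  0.0719 0.3005] psi 176.1 F [-0.6  0.3  0.8] w 0.402 g 0.0 q [ 0.31  0.21 -0.66  1.81  0.14  1.17  1.11] tilt [-0.002  0.    -1.   ]
```

View pics/w4.png

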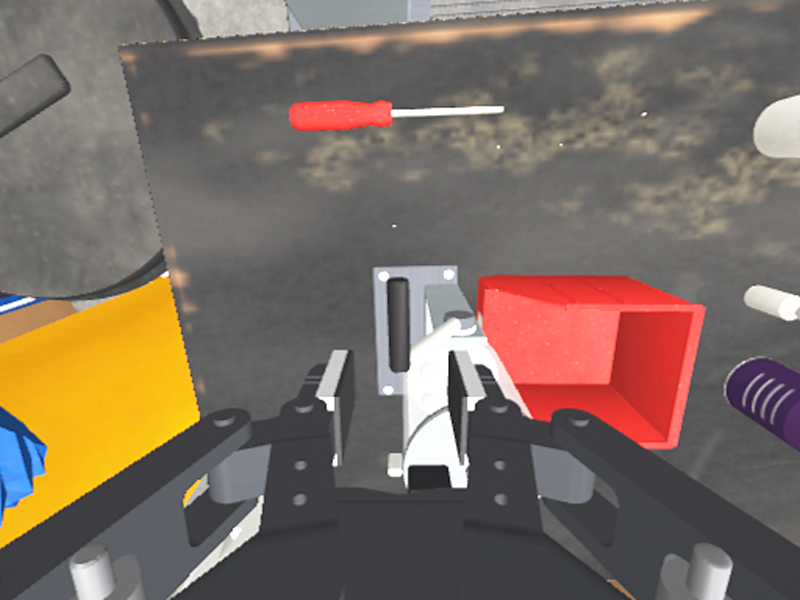

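The bar (centre column 398) is midway between the pads (about 400), so I descend and grip.

Request:
apply_moves --deltas '[[0.6,[0,0,0.15],0],[0.6,[0,0,0.3],0],[0.6,[0,0,0.44],0],[0.6,[0,0,0.44],0],[1,[0,0,0.44],0],[1,[0,0,0.44],0],[1,[0,0,0.44],0],[1,[0,0,0.44],0]]' --squeeze 25

```text
t: 8.35
eef_pos: [0.5123, 0.0716, 0.2146]
tool_rot: [0.001, 0.036, 0.999, -0.0]
contact_force: [0.3, -2.7, 3.6]
gripper_width: 0.131
grasp_force: 24.7
```

Request:
apply_moves --deltas '[[1,[0,0.067,-0.031],0],[1,[0,0.139,-0.05],0],[1,[0,0.212,-0.057],0],[1,[0,0.286,-0.05],0],[1,[0,0.358,-0.031],0],[1,[0,0.425,0],0],[1,[0,0.486,0.042],0],[1,[0,0.538,0.095],0],[1,[0,0.581,0.156],0],[1,[0,0.612,0.223],0],[1,[0,0.631,0.29],0],[1,[0,0.637,0.34],0]]'

```text
t: 9.55
eef_pos: [0.5198, 0.1978, 0.1449]
tool_rot: [-0.001, 0.036, 0.999, -0.002]
contact_force: [-3.6, -5.7, 5.7]
gripper_width: 0.129
grasp_force: 26.0
```

```bash
python3 - <<'E'
from h import *
show(); p=bot.read_camera('scene')
a=cv2.resize(p['color'][:,:,::-1],(1024,768),interpolation=cv2.INTER_CUBIC)[180:520,330:700]
cv2.imwrite('pics/s5.png',a)
for n in ['lever_bar','ball_1_center']:
    print(n,[(np.round(d['point'],3).tolist(),round(d['confidence'],2)) for d in bot.look_for(p,n)[:6]])
E
```

```text
t 9.55 tcp [0.5198 0.1978 0.1449] psi 175.9 F [-3.6 -5.7  5.7] w 0.129 g 26.045410931110382 q [ 0.02  0.46 -0.63  1.89  0.34  0.91  0.72] tilt [-0.002 -0.003 -1.   ]
lever_bar [([0.597, 0.186, 0.149], 0.7)]
ball_1_center []
```

View pics/s5.png

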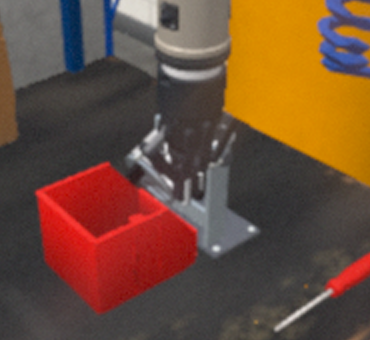

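The scene crop shows the canister tipped over the bin, though the gripper hides its mouth. I rock it, then look from above.

Request:
apply_moves --deltas '[[1,[0,0,0.015],0],[1,[0,0,0.015],0],[1,[0,-0.01,-0.05],0],[1,[0,-0.038,-0.15],0],[1,[0,-0.01,-0.05],0],[1,[0,0,0.015],0],[1,[0,0,0.015],0],[1,[0,-0.038,-0.15],0],[1,[0,0,0.0],0],[1,[0,0,0.015],0],[1,[0,0,0.015],0],[1,[0,0,0.015],0]]'

```text
t: 10.9
eef_pos: [0.5225, 0.1974, 0.1441]
tool_rot: [0.001, 0.037, 0.999, -0.001]
contact_force: [1.9, -6.7, 3.4]
gripper_width: 0.129
grasp_force: 29.0
```

```bash
python3 - <<'E'
from h import *
show(); p=bot.read_camera('top')
a=cv2.resize(p['color'][:,:,::-1][90:210,200:350],(750,600),interpolation=cv2.INTER_CUBIC)
cv2.imwrite('pics/t6.png',a)
print([(np.round(d['point'],3).tolist(),round(d['confidence'],2)) for d in bot.look_for(p,'ball_1_center')[:6]])
E
```

```text
t 10.9 tcp [0.5225 0.1974 0.1441] psi 175.8 F [ 1.9 -6.7  3.4] w 0.129 g 29.017854630947113 q [ 0.02  0.46 -0.63  1.89  0.35  0.9   0.72] tilt [ 0.003 -0.002 -1.   ]
[([0.379, 0.071, 0.018], 0.22)]
```

View pics/t6.png

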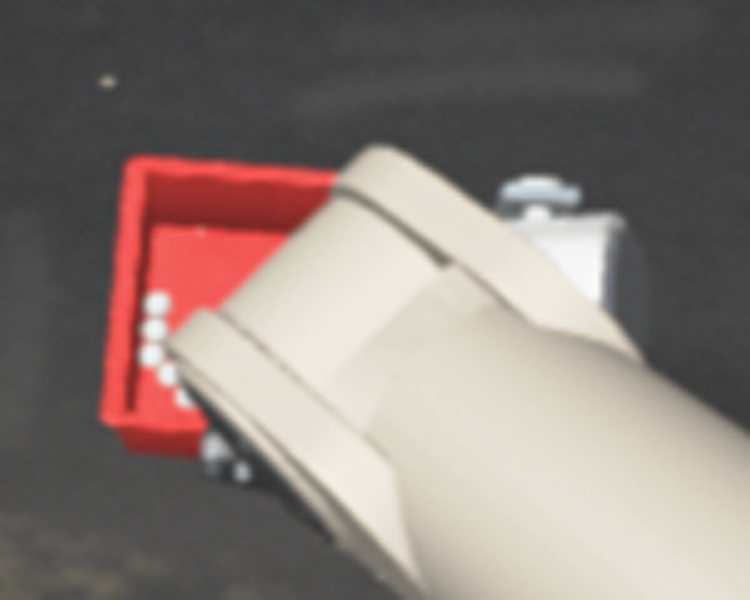

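All five balls lie in the bin, in a row from (158,304) to (185,398). I bring the lever back along the same arc.

Request:
apply_moves --deltas '[[1,[0,-0.006,-0.065],0],[1,[0,-0.025,-0.132],0],[1,[0,-0.056,-0.199],0],[1,[0,-0.099,-0.26],0],[1,[0,-0.151,-0.313],0],[1,[0,-0.212,-0.355],0],[1,[0,-0.279,-0.386],0],[1,[0,-0.351,-0.405],0],[1,[0,-0.425,-0.412],0],[1,[0,-0.498,-0.405],0],[1,[0,-0.57,-0.386],0],[1,[0,-0.637,-0.355],0]]'

```text
t: 12.2
eef_pos: [0.5137, 0.0726, 0.2153]
tool_rot: [0.003, 0.035, 0.999, 0.001]
contact_force: [4.5, -0.1, 0.3]
gripper_width: 0.127
grasp_force: 25.0
```

Request:
apply_moves --deltas '[[1,[0,0,0],0],[0.6,[0,0,0],0],[0.6,[0,0,0],0],[0.6,[0,0,0],0],[0.6,[0,0,-0.15],0],[0.6,[0,0,-0.35],0],[0.6,[0,-0.2,-0.5],0],[0.6,[0,-0.45,-0.6],0],[0.6,[0,-0.7,-0.6],0],[0.6,[0.2,-0.9,-0.6],0],[0.6,[0.2,-0.9,-0.6],0],[0.6,[0.2,-0.9,-0.6],0]]'

```text
t: 13.4
eef_pos: [0.4576, -0.1057, 0.3333]
tool_rot: [-0.0, 0.037, 0.999, -0.0]
contact_force: [0.5, 0.0, -0.6]
gripper_width: 0.397
grasp_force: 0.0
```

```bash
python3 - <<'E'
from h import *
show(); p=bot.read_camera('top')
a=cv2.resize(p['color'][:,:,::-1][90:210,200:350],(750,600),interpolation=cv2.INTER_CUBIC)
cv2.imwrite('pics/t7.png',a)
E
```

```text
t 13.4 tcp [ 0.4576 -0.1057  0.3333] psi 175.7 F [ 0.5  0.  -0.6] w 0.397 g 0.0 q [ 0.61  0.08 -0.55  1.86  0.05  1.21  1.55] tilt [-0.001 -0.001 -1.   ]
```

View pics/t7.png

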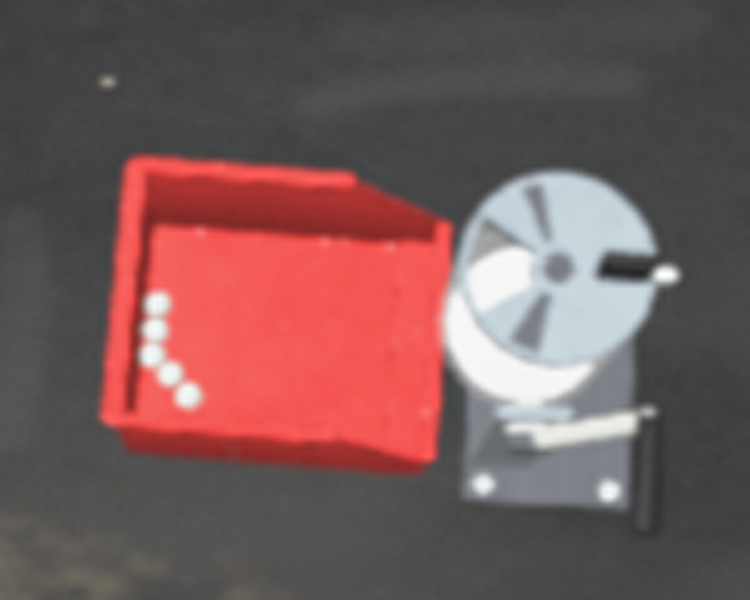

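The last top view shows five balls in the bin at (150–190, 300–400). The canister is upright, the tab lines up with the index mark, and the bin is standing.

```bash
python3 -c "
from station import bot
print(bot.hand_in())"
```

```text
the job is handed in; nothing more can be done
None
```

I handed the job in at about 13.5 s; the hand-in returned no verdict. In the last top view, all five balls are in the bin, the canister is upright, the dial is at its largest opening, the bin is standing, and the arm is clear; I kept clear of the tub, glue bottle and screwdriver but didn't recheck them.

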